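Find the loose cover board of the tool till and push it open

TASK

Three of the four cover boards on the tool till are buttoned down from beneath and one is loose. Press lightly with a fingertip on the near ends of the boards to find the one that rocks, then push that end down into the till until the board tips right over and stands open by itself. Leave everything standing or lying about where it is.

Things in the scene. Friction and masses are not known exactly. Their poses are not given: they have to be found in the camera images.
- till: Dark wooden tool till (low tool chest) fixed to the bench, 268 deep (x), 436 wide (y), 100 high (mm). Origin: on its underside, mid-width, below the boards' pivot rod; x from the robot's side to the back, y along it to the robot's left, z up. Front rail x = -88 to -64, 48 mm wide stile at y = 0, ledge x = +104 to +180, all level with the boards; well open below them to its floor at z = 10.
- board_1_end (a point): Point on the top face of the first (leftmost) cover board, mid-width, 22 mm in from its near end (38 mm before the pivot); moves with the board. Shut: x along the board to the back, z up. All four pale boards are alike: 160 long (till x = -60, near end, to +100), 82 wide, 18 thick (mm), centred at till y = +155, +69, -69, -155, top flush at z = 100, 4 mm gap all round.
- board_2_end (a point): Point on the top face of the second from left cover board, mid-width, 22 mm in from its near end (38 mm before the pivot); moves with the board. Shut: x along the board to the back, z up. The pivot rod of all four boards runs along till y at x = 0, z = 82 mm, the height of their undersides.
- board_3_end (a point): Point on the top face of the third from left cover board, mid-width, 22 mm in from its near end (38 mm before the pivot); moves with the board. Shut: x along the board to the back, z up. Pressing any board beyond the pivot moves nothing.
- board_4_end (a point): Point on the top face of the fourth (rightmost) cover board, mid-width, 22 mm in from its near end (38 mm before the pivot); moves with the board. Shut: x along the board to the back, z up.
- board_1 (a joint): Tilt of the first (leftmost) board, rad: 0 shut and level, growing as the near end goes down and the far end rises, 1.3 fully open on its stop. Three of the four, drawn afresh each time, are held by turn buttons hidden under their near ends and give less than 1 mm when pressed there; 5 N is plenty to tell. The other gives way to less than 1 N.
- board_2 (a joint): Tilt of the second from left board, rad: 0 shut and level, growing as the near end goes down and the far end rises, 1.3 fully open on its stop. The loose one drops shut when let go below about 0.5 rad; let go beyond about 0.8 rad it swings on by its own weight to its stop and stays there.
- board_3 (a joint): Tilt of the third from left board, rad: 0 shut and level, growing as the near end goes down and the far end rises, 1.3 fully open on its stop. Held or loose as told for board_1.
- board_4 (a joint): Tilt of the fourth (rightmost) board, rad: 0 shut and level, growing as the near end goes down and the far end rises, 1.3 fully open on its stop. Held or loose as told for board_1.
- spool_small: Small thread spool, 28 mm across, 36 mm high, standing on the stile between boards two and three, at its far half. Origin: centre of its underside. To be left alone.
- spool_big: Thread spool, 48 mm across, 48 mm high, standing near the middle of the ledge behind the boards. Origin: centre of its underside. To be left alone.
- jar: Small lidded jar, 46 mm across, 55 mm high, standing on the right part of the ledge. Origin: centre of its underside. To be left alone.
- oilstone: Oilstone in its wooden base, 44 x 110 x 28 mm, lying on the left part of the ledge. Origin: centre of its underside. To be left alone.
- brush_can: Red can, 92 mm across, 115 mm high, with brushes standing in it to about 220 mm, on the bench to the left of the till. Origin: centre of its underside. To be left alone.
- screwdriver: Screwdriver lying on the bench to the right of the till. Origin: between its two ends, at bench level. To be left alone.
- flat_brush: Brush lying on the bench to the left of the till. Origin: between its two ends, at bench level. To be left alone.

How it is judged:
By the outcome, as a careful person would: the job done as asked, in the order asked, and still so for the second after the job is handed in, with the robot touching nothing.
It also fails if it takes over 48 s, if anything falls off the work surface, if the arm or the gripper's body presses on something with over 40 N, if the wrist force passes 120 N, or if a joint passes its speed limit or range.

ROBOT

A 6-joint arm with a two-finger parallel gripper is mounted at the origin on the work surface. World frame = base frame: x ahead of the robot, y to its left, z up, the work surface at z = 0. Lengths are in m, angles in rad, forces in N, time in s.
With the tool pointing down it reaches from about 0.275 to 0.725 m from the base axis. Payload 15.9 kg.
Tool frame: the origin (TCP) lies midway between the tips of the shut fingers; the grasp point (between the pads) lies 19 mm behind it; z points along the fingers, y is the line along which they close (so a half turn about z gives the same grasp; the last joint's range is limited). The gripper opens to 85 mm and grips with 20 to 120 N. Pads are 22 mm wide; open, the fingers measure 114 mm over their backs; the gripper's body (76 mm by 85 mm) begins 54 mm behind the grasp point. The pads swing forward as they close: fully open they stand 13 mm farther back than shut.
Start: joints at [-1.201, 0.213, -0.034, 1.323, 0, 1.571], TCP at [0.181, -0.466, 0.231] pointing down, gripper open.
Joint ranges: [-2.98, 2.98], [-0.74, 1.72], [-1.14, 1.35], [-2.1, 2.04], [-1.57, 1.44], [-3.14, 3.14]. Speed limits (rad/s): [1.89, 1.89, 2.39, 2.57, 3.14, 3.14].

INTERFACE

Orientations are given as a unit quaternion [x, y, z, w].
In Python, from workcell import get_state, grab_frame, hand_in gives the robot as it stands.
- The arm moves only by the shell command python3 -m crank 'ROWS' [OPENING] [FORCE]. ROWS is JSON, a list of rows, each an object of numbers: "tx", "ty", "tz": the shift along the tool's x, y, z in cm; "spin": the turn about the tool's z in degrees. In form: [{"tx": .., "ty": .., "tz": .., "spin": ..}, ...]. A call has 1 to 5 rows; each row is the pose to reach, as a shift and turn from the pose commanded when the call began, along the tool's axes at that moment; what a row does not reach only later rows make up. A row lasts 1/8 s, in which the tool goes at most 62.5 mm and 10.7 degrees, less where a joint would pass 70% of its speed; a pose out of reach is approached as far as the arm can. A call with a gripper value outside its range is refused whole. OPENING is the finger opening in cm, from 0 to 8.54, set as the call begins (- or left out, the last holds). The fingers move at their own pace and stop on an object; FORCE is the grip in N (left out, the last holds). Time passes only in rows, so rows that repeat a pose let the fingers close. It gives the time, the measured TCP pose, the force, the opening and the grip force at its end, in the units of the state.
- get_state(): the state, without advancing time (a new reading comes with each control period).
- grab_frame(name): name is "side" or "top" or "wrist"; returns a dict with "image" (400x640x3 uint8, blue, green, red), "camera_matrix" (3x3 intrinsics, pixels), "view" (4x4, takes a point from world to camera coordinates); the wrist camera has in their place "mount" (4x4, takes a point from camera to tool coordinates, whose origin is the TCP and whose axes are the flange's). Camera axes: x right, y down, z forward; pixel columns grow to the right and rows downward; lengths in m; the calibration is good to about 2 mm. A picture is of the moment at which its call begins: read the wrist's pose just before it. There is no depth.
- hand_in(): hands the job in; it is judged then, once.
The state is a dict: "time": time; "joint_positions": joint angles; "dq": joint speeds; "tau": joint torques, N m; "position": TCP position; "tcp_rot": TCP orientation; "wrist_force": force on the tool from outside, world axes, zero at the start; "wrist_torque": the same for the moment, N m; "finger_gap": finger opening in m; "gripper_force": force on a finger pad.
Only numpy, scipy, OpenCV 4.12 (cv2) and the standard library are available. Lean on these libraries where they do the work, as an engineer would, in place of code of your own. Each camera call takes 0.05 s, during which the arm holds its last target. There are 200 camera calls.

## Working session

There is one attempt and no reset: what is moved stays moved. The work goes in short steps, Python scripts to look and compute and a shell command to move; the robot and the scene stay as the last step left them, time stands still between calls to the robot, and variables do not carry over. Pictures are saved under pics/ and viewed, at most 10 in all, crops included, and the job is handed in when it is done.

```bash
mkdir -p pics; python3 - <<'E'
from workcell import *
import cv2,numpy as np
s=get_state();print(s)
for n in("top","side"):
    f=grab_frame(n);cv2.imwrite(f"pics/{n}0.png",f["image"]);print(n,f["camera_matrix"],np.round(f["view"],4).tolist())
    np.savez(n+"0.npz",K=f["camera_matrix"],V=f["view"])
E
```

```text
{'time': 0.0, 'joint_positions': array([-1.20097564e+00,  2.13373707e-01, -3.50608542e-02,  1.32348832e+00,
       -1.93127201e-06,  1.57078166e+00]), 'dq': array([ 0.00100502, -0.00241641, -0.0003968 , -0.00119902,  0.00066064,
        0.00111128]), 'tau': array([ 7.21178676e-04, -6.86161065e+01,  4.87116444e+01,  1.76014099e-02,
       -8.82316795e-05, -3.24890195e-06]), 'position': array([ 0.18060164, -0.46588182,  0.23080669]), 'tcp_rot': array([ 9.82951235e-01,  1.83865582e-01, -1.04508759e-04, -5.53500210e-04]), 'wrist_force': array([ 0.78186586,  0.05250236, -0.64412651]), 'wrist_torque': array([ 0.00891427, -0.00066815,  0.01288528]), 'gripper_force': 0.0, 'finger_gap': 0.08506358791843874}
top [[360.92405658   0.         327.1737995 ]
 [  0.         360.92405658 206.22385089]
 [  0.           0.           1.        ]] [[-0.0176, -0.9998, 0.0103, 0.0357], [-0.9943, 0.0164, -0.1055, 0.6282], [0.1053, -0.0121, -0.9944, 1.1508], [0.0, 0.0, 0.0, 1.0]]
side [[504.6316873    0.         314.87038559]
 [  0.         504.6316873  200.61271157]
 [  0.           0.           1.        ]] [[-0.8459, -0.5334, 0.004, 0.5185], [-0.3424, 0.5372, -0.7708, 0.2525], [0.409, -0.6534, -0.637, 1.0406], [0.0, 0.0, 0.0, 1.0]]
```

View pics/top0.png

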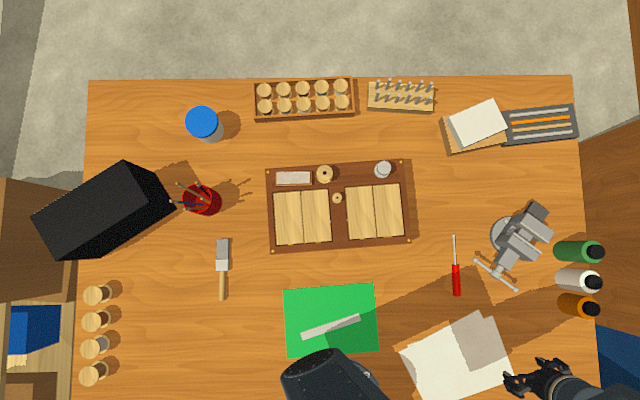

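View pics/side0.png

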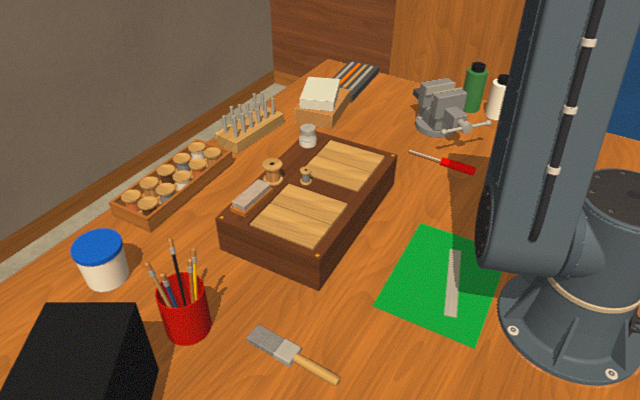

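Top view: the till spans about (266–411, 160–254), with the boards at columns 273–405. In the side view it spans about (219–397, 132–287). I'll enlarge both to read the corners.

```bash
python3 - <<'E'
import cv2
t=cv2.imread("pics/top0.png")[150:265,255:425];cv2.imwrite("pics/tc.png",cv2.resize(t,None,fx=4.5,fy=4.5,interpolation=cv2.INTER_CUBIC))
t=cv2.imread("pics/side0.png")[120:295,210:405];cv2.imwrite("pics/sc.png",cv2.resize(t,None,fx=3.4,fy=3.4,interpolation=cv2.INTER_CUBIC))
E
```

```text
(no output)
```

View pics/tc.png

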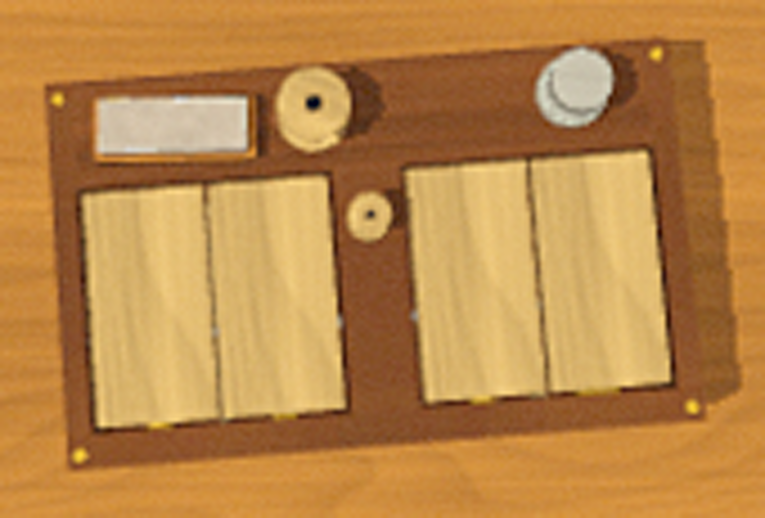

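View pics/sc.png

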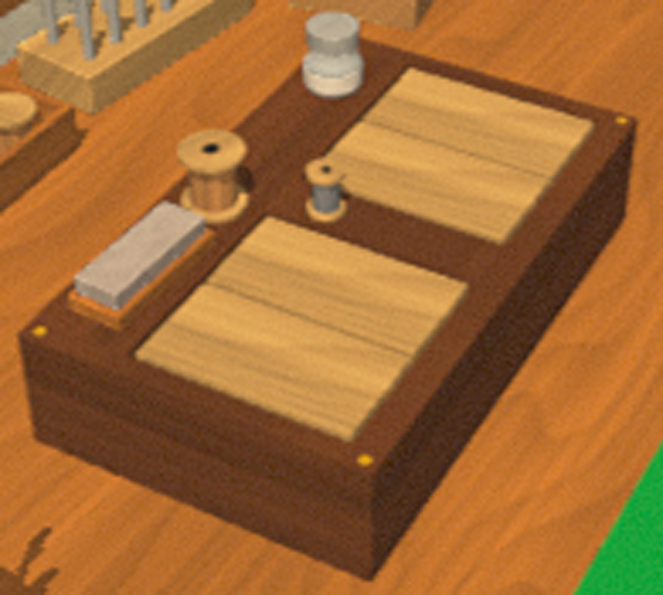

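Top crop: board outlines have corners at B1 far/near left (82,192)/(96,429), B2 right (329,175)/(348,409), B3 left (406,168)/(426,404) and B4 right (650,151)/(673,383). The side crop shows the same corners. I'll triangulate these and fit the till pose.

```bash
cat > h.py <<'E'
import numpy as np
from scipy.spatial.transform import Rotation as R
C=dict(np.load("till.npz")) if __import__("os").path.exists("till.npz") else None
def t2w(p): return C["o"]+C["Rm"]@np.array(p)
def go(p):
    "shift (cm) in tool axes from the current pose to till point p (m)"
    from workcell import get_state
    s=get_state();r=R.from_quat(s["tcp_rot"])
    return np.round(100*r.inv().apply(t2w(p)-s["position"]),2)
E
python3 - <<'E'
import numpy as np,cv2
from scipy.optimize import least_squares
from scipy.spatial.transform import Rotation as R
T=np.load("top0.npz");S=np.load("side0.npz")
M=[(100,196),(-60,196),(100,28),(-60,28),(-60,-28),(100,-196),(-60,-196),(180,218),(-88,218),(-88,-218)]
t=[(82,192),(96,429),(329,175),(348,409),(426,404),(650,151),(673,383),(46,86),(70,468),(704,418)]
s=[(137,355),(350,440),(268,217),(467,285),(500,242),(410,69),(593,122),(22,335),(373,480),(636,122)]
t=(np.array(t)+.5)/4.5-.5+[255,150]; s=(np.array(s)+.5)/3.4-.5+[210,120]
P=[c["K"]@c["V"][:3] for c in(T,S)]
X=cv2.triangulatePoints(P[0],P[1],t.T,s.T);X=(X[:3]/X[3]).T
print(np.round(X,4))
M=np.c_[np.array(M)/1000,np.full(len(M),.1)]
def proj(P,x): q=np.c_[x,np.ones(len(x))]@P.T;return q[:,:2]/q[:,2:]
def f(p):
    w=M@R.from_euler("z",p[3]).as_matrix().T+p[:3]
    return np.r_[proj(P[0],w)-t,proj(P[1],w)-s].ravel()
r=least_squares(f,[.5,0,0,0],loss="soft_l1");print(r.x);print(np.round(r.fun.reshape(2,-1,2),1).tolist())
Rm=R.from_euler("z",r.x[3]).as_matrix();np.savez("till.npz",o=r.x[:3],Rm=Rm,yaw=r.x[3])
import h
for y in(.155,.069,-.069,-.155):print(h.t2w([-.038,y,.1]),h.go([-.038,y,.13]))
from workcell import get_state
print("tool x yaw deg",np.degrees(np.arctan2(*R.from_quat(get_state()["tcp_rot"]).as_matrix()[[1,0],0])),"till yaw",np.degrees(r.x[3]))
E
```

```text
[[ 0.6654  0.192   0.0984]
 [ 0.5041  0.1837  0.0993]
 [ 0.6766  0.0226  0.0975]
 [ 0.5161  0.0131  0.0988]
 [ 0.519  -0.0398  0.0998]
 [ 0.6901 -0.2004  0.0984]
 [ 0.5297 -0.2092  0.1006]
 [ 0.7411  0.2174  0.0987]
 [ 0.477   0.2015  0.0947]
 [ 0.504  -0.2309  0.0976]]
[ 0.57754948 -0.01010317 -0.00185612  0.06335954]
[[[0.6, 1.0], [0.9, -0.0], [-0.4, 0.6], [-0.4, -0.0], [0.5, -0.4], [-0.3, 0.3], [-0.1, -0.1], [-0.1, -0.1], [0.1, 1.1], [1.1, 0.6]], [[-0.5, -0.0], [-0.3, -0.4], [-0.2, 0.2], [-0.0, 0.5], [0.4, 0.1], [-0.2, 0.3], [-0.1, 0.7], [-1.6, 0.1], [-0.3, -0.9], [0.3, -0.5]]]
[0.52981157 0.14217976 0.09814388] [ 54.54 -44.07  10.32]
[0.53525685 0.05635232 0.09814388] [ 51.94 -35.87  10.31]
[ 0.54399462 -0.08137077  0.09814388] [ 47.78 -22.71  10.3 ]
[ 0.54943989 -0.16719821  0.09814388] [ 45.19 -14.51  10.29]
tool x yaw deg 21.189225883909184 till yaw 3.6302344163174904
```

```bash
python3 - <<'E'
import h;print(h.go([-.04,-.155,.14]))
from workcell import grab_frame
import numpy as np;print(np.round(grab_frame("wrist")["mount"],3))
E
python3 -m crank '[{"tx":5,"ty":-1.6,"tz":0,"spin":8.8},{"tx":11,"ty":-3.5,"tz":0,"spin":17.6},{"tx":17,"ty":-5.4,"tz":0,"spin":17.6},{"tx":23,"ty":-7.4,"tz":0,"spin":17.6},{"tx":29,"ty":-9.3,"tz":0,"spin":17.6}]' 0 20
```

```text
[ 45.   -14.57   9.29]
[[-0.    -0.958 -0.286  0.073]
 [ 1.    -0.     0.    -0.001]
 [-0.    -0.286  0.958 -0.142]
 [ 0.     0.     0.     1.   ]]
time: 0.78
position: [0.4159, -0.2753, 0.2313]
tcp_rot: [1.0, 0.031, 0.0, 0.0]
wrist_force: [0.9, -1.6, -0.2]
finger_gap: -0.0
gripper_force: 0.0
```

The wrist camera sits on the tool's +x side, where the board will rise. I'll turn the tool half round so that the camera faces the robot.

```bash
python3 -c "
from workcell import get_state;import h;print(get_state()['joint_positions'],h.go([-.04,-.155,.14]))"
```

```text
[-5.84673655e-01  2.10350887e-01 -3.76054467e-02  1.32277527e+00
 -6.65006062e-05  2.49433307e+00] [13.8  -9.96  9.32]
```

```bash
python3 -m crank '[{"tx":3,"ty":-2,"spin":-10},{"tx":6,"ty":-4,"spin":-20},{"tx":9,"ty":-6,"spin":-30},{"tx":12,"ty":-8,"spin":-40},{"tx":13.8,"ty":-10,"spin":-50}]' >/dev/null
python3 -m crank '[{"spin":-10},{"spin":-20},{"spin":-30},{"spin":-40},{"spin":-50}]' >/dev/null
python3 -m crank '[{"spin":-10},{"spin":-20},{"spin":-30},{"spin":-40},{"spin":-50}]' >/dev/null
python3 -m crank '[{"spin":-10},{"spin":-20},{"spin":-30},{"spin":-30},{"spin":-30}]'
python3 -c "
from workcell import get_state;import h;s=get_state();print(s['joint_positions'],h.go([-.04,-.155,.1]),h.C['Rm'][:2,0],h.R.from_quat(s['tcp_rot']).as_matrix()[:2,0],s['wrist_force'])"
```

```text
[-5.84673655e-01  2.10350887e-01 -3.76054467e-02  1.32277527e+00
 -6.65006062e-05  2.49433307e+00] [13.8  -9.96 13.32] [0.99799346 0.06331716] [0.99804214 0.06254507] [ 0.86217545 -1.63122481 -0.16169761]validation failed for argument at $[0]...
validation failed for argument at $[0]...
validation failed for argument at $[0]...
validation failed for argument at $[0]...
```

All four fields are needed in every row.

```bash
python3 -m crank '[{"tx":3,"ty":-2,"tz":0,"spin":-10},{"tx":6,"ty":-4,"tz":0,"spin":-20},{"tx":9,"ty":-6,"tz":0,"spin":-30},{"tx":12,"ty":-8,"tz":0,"spin":-40},{"tx":13.8,"ty":-10,"tz":0,"spin":-50}]' >/dev/null
python3 -m crank '[{"tx":0,"ty":0,"tz":0,"spin":-10},{"tx":0,"ty":0,"tz":0,"spin":-20},{"tx":0,"ty":0,"tz":0,"spin":-30},{"tx":0,"ty":0,"tz":0,"spin":-40},{"tx":0,"ty":0,"tz":0,"spin":-50}]' >/dev/null
python3 -m crank '[{"tx":0,"ty":0,"tz":0,"spin":-10},{"tx":0,"ty":0,"tz":0,"spin":-20},{"tx":0,"ty":0,"tz":0,"spin":-30},{"tx":0,"ty":0,"tz":0,"spin":-40},{"tx":0,"ty":0,"tz":0,"spin":-50}]' >/dev/null
python3 -m crank '[{"tx":0,"ty":0,"tz":0,"spin":-10},{"tx":0,"ty":0,"tz":0,"spin":-20},{"tx":0,"ty":0,"tz":0,"spin":-30},{"tx":0,"ty":0,"tz":0,"spin":-30},{"tx":0,"ty":0,"tz":0,"spin":-30}]'
python3 -c "
from workcell import get_state;import h;s=get_state();print(s['joint_positions'],h.go([-.04,-.155,.1]),h.C['Rm'][:2,0],h.R.from_quat(s['tcp_rot']).as_matrix()[:2,0],s['wrist_force'])"
```

```text
time: 3.28
position: [0.5461, -0.1685, 0.2312]
tcp_rot: [-0.029, 1.0, 0.0, -0.0]
wrist_force: [-0.1, 0.2, -0.5]
finger_gap: 0.0001
gripper_force: 0.0
[-2.99254402e-01  3.64381720e-01  1.69339700e-01  1.37603054e+00
  4.86509232e-05 -3.57791997e-01] [-0.14  0.1  13.3 ] [0.99799346 0.06331716] [-0.99828713 -0.05850418] [-0.11779857  0.17939687 -0.53121916]
```

```bash
python3 -m crank '[{"tx":0,"ty":0,"tz":5,"spin":0},{"tx":0,"ty":0,"tz":9,"spin":0},{"tx":0,"ty":0,"tz":12,"spin":0},{"tx":0,"ty":0,"tz":12.7,"spin":0},{"tx":0,"ty":0,"tz":12.7,"spin":0}]'
for i in 1 2 3; do python3 -m crank '[{"tx":0,"ty":0,"tz":0.1,"spin":0},{"tx":0,"ty":0,"tz":0.1,"spin":0}]' | grep -E "posit|wrist"; done
```

```text
time: 3.9
position: [0.5463, -0.1685, 0.1049]
tcp_rot: [-0.031, 1.0, -0.0, 0.0]
wrist_force: [-0.8, 0.6, 0.6]
finger_gap: -0.0
gripper_force: 0.0
position: [0.5467, -0.1687, 0.1042]
wrist_force: [-0.3, 0.0, -0.6]
position: [0.5462, -0.1685, 0.1024]
wrist_force: [0.0, 0.4, -0.8]
position: [0.5461, -0.1685, 0.1012]
wrist_force: [-0.9, -0.7, 0.0]
```

```bash
for i in 1 2; do python3 -m crank '[{"tx":0,"ty":0,"tz":0.1,"spin":0},{"tx":0,"ty":0,"tz":0.1,"spin":0}]' | grep -E "posit|wrist"; done
```

```text
position: [0.5461, -0.1685, 0.1002]
wrist_force: [-0.6, 0.3, 0.3]
position: [0.5461, -0.1685, 0.0992]
wrist_force: [-0.5, 0.0, -0.4]
```

```bash
for i in 1 2; do python3 -m crank '[{"tx":0,"ty":0,"tz":0.1,"spin":0},{"tx":0,"ty":0,"tz":0.1,"spin":0}]' | grep -E "posit|wrist"; done
```

```text
position: [0.5461, -0.1685, 0.0982]
wrist_force: [-0.2, -0.1, -0.8]
position: [0.5461, -0.1685, 0.0972]
wrist_force: [-0.3, -0.4, 1.2]
```

```bash
for i in 1 2; do python3 -m crank '[{"tx":0,"ty":0,"tz":0.1,"spin":0},{"tx":0,"ty":0,"tz":0.1,"spin":0}]' | grep -E "posit|wrist"; done
```

```text
position: [0.5461, -0.1685, 0.0962]
wrist_force: [0.1, -0.1, -0.2]
position: [0.5461, -0.1685, 0.0952]
wrist_force: [-0.2, 0.4, 0.1]
```

No force at 5 mm below the top, so board 4 looks loose. I'll press a little further and check by picture.

```bash
for i in 1 2; do python3 -m crank '[{"tx":0,"ty":0,"tz":0.2,"spin":0},{"tx":0,"ty":0,"tz":0.2,"spin":0}]' | grep -E "posit|wrist"; done
python3 - <<'E'
from workcell import *
import cv2
f=grab_frame("side")["image"][60:295,210:460];cv2.imwrite("pics/s1.png",cv2.resize(f,None,fx=2.5,fy=2.5,interpolation=cv2.INTER_CUBIC))
E
```

```text
position: [0.5461, -0.1685, 0.0931]
wrist_force: [-0.1, 0.4, 0.2]
position: [0.5461, -0.1685, 0.0911]
wrist_force: [-0.8, 0.7, 0.5]
```

View pics/s1.png

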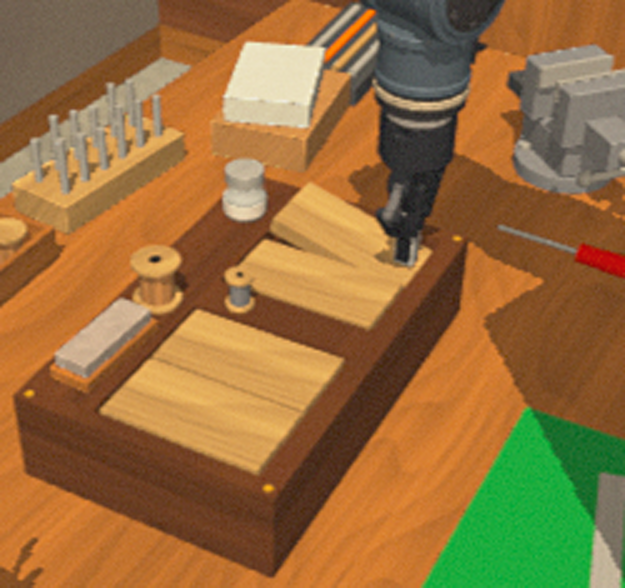

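Board 4 is tipping: its far end, near crop (300,195), has risen while the others lie flush. Now I push it over.

```bash
python3 -m crank '[{"tx":0,"ty":0,"tz":0.4,"spin":0},{"tx":0,"ty":0,"tz":0.8,"spin":0},{"tx":0,"ty":0,"tz":1.2,"spin":0},{"tx":0,"ty":0,"tz":1.6,"spin":0},{"tx":0,"ty":0,"tz":1.6,"spin":0}]'
python3 -m crank '[{"tx":0,"ty":0,"tz":0.3,"spin":0},{"tx":0,"ty":0,"tz":0.5,"spin":0},{"tx":0,"ty":0,"tz":0.6,"spin":0},{"tx":0,"ty":0,"tz":0.6,"spin":0},{"tx":0,"ty":0,"tz":0.6,"spin":0}]'
python3 - <<'E'
from workcell import *
import cv2
f=grab_frame("side")["image"][60:295,210:460];cv2.imwrite("pics/s2.png",cv2.resize(f,None,fx=2.5,fy=2.5,interpolation=cv2.INTER_CUBIC))
E
```

```text
time: 7.32
position: [0.546, -0.1684, 0.0749]
tcp_rot: [-0.031, 1.0, 0.0, -0.0]
wrist_force: [0.0, 0.3, -0.0]
finger_gap: 0.0001
gripper_force: 0.0
time: 7.95
position: [0.5462, -0.1685, 0.0694]
tcp_rot: [-0.031, 1.0, -0.0, 0.0]
wrist_force: [-0.3, 0.0, 0.1]
finger_gap: 0.0
gripper_force: 0.0
```

View pics/s2.png

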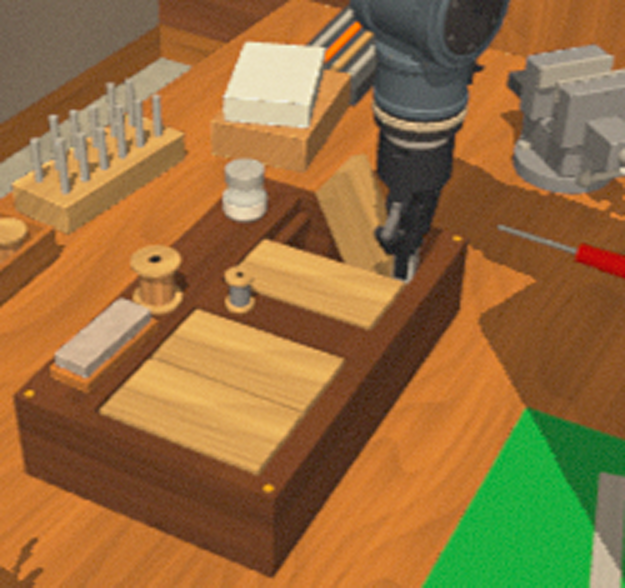

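The board stands at about 60° beside the finger, past the balance point. I'll lift straight out and back away.

```bash
python3 -m crank '[{"tx":0,"ty":0,"tz":-0.8,"spin":0},{"tx":0.2,"ty":0,"tz":-2,"spin":0},{"tx":0.4,"ty":0,"tz":-4,"spin":0},{"tx":1,"ty":0,"tz":-7,"spin":0},{"tx":3,"ty":0,"tz":-10,"spin":0}]'
python3 -m crank '[{"tx":4,"ty":0,"tz":-3,"spin":0},{"tx":8,"ty":0,"tz":-6,"spin":0},{"tx":12,"ty":0,"tz":-6,"spin":0},{"tx":15,"ty":0,"tz":-6,"spin":0},{"tx":15,"ty":0,"tz":-6,"spin":0}]'
python3 -m crank '[{"tx":0,"ty":0,"tz":0,"spin":0},{"tx":0,"ty":0,"tz":0,"spin":0},{"tx":0,"ty":0,"tz":0,"spin":0},{"tx":0,"ty":0,"tz":0,"spin":0},{"tx":0,"ty":0,"tz":0,"spin":0}]' >/dev/null
python3 - <<'E'
from workcell import *
import cv2
f=grab_frame("side")["image"][60:295,210:460];cv2.imwrite("pics/s3.png",cv2.resize(f,None,fx=2.5,fy=2.5,interpolation=cv2.INTER_CUBIC))
E
```

```text
time: 8.62
position: [0.5163, -0.1703, 0.171]
tcp_rot: [-0.032, 1.0, -0.0, 0.0]
wrist_force: [0.2, 0.3, 0.3]
finger_gap: -0.0001
gripper_force: 0.0
time: 9.25
position: [0.3652, -0.1799, 0.2306]
tcp_rot: [-0.031, 1.0, -0.0, 0.001]
wrist_force: [0.6, -0.2, 0.4]
finger_gap: -0.0005
gripper_force: 0.0
```

View pics/s3.png

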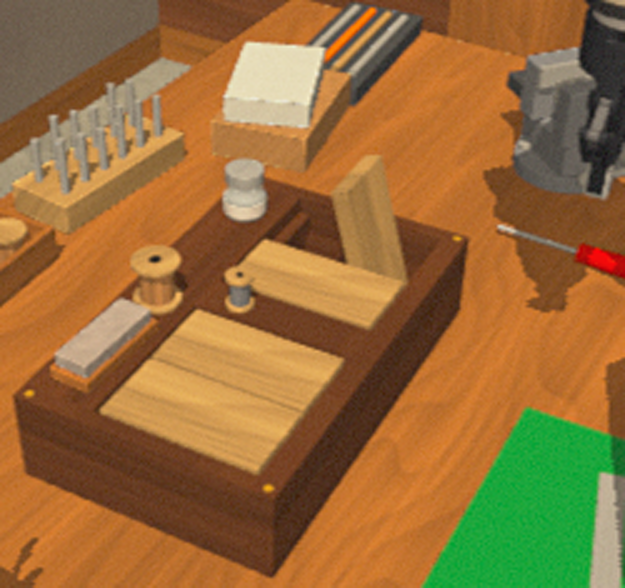

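The board now stands open on its stop (crop 335–405, 155–280). Everything else is in place and the arm is clear.

```bash
python3 -c "from workcell import hand_in;print(hand_in())"
```

```text
the job is handed in; nothing more can be done
None
```

The loose board was the fourth (rightmost): it gave way on the first light press, so I did not press the other three; it now stands open by itself, the spools, jar and oilstone look undisturbed in the last picture, and the job is handed in.

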